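# Set out the sample vials, cleanest first

## Robot

A 6-joint arm with a two-finger parallel gripper is mounted at the origin on a cart in front of the work surface, level with it; the furniture and walls round the work are solid. World frame = base frame: x ahead of the robot, y to its left, z up, the work surface at z = 0. Lengths are in m, angles in rad, forces in N, time in s.
With the tool pointing down it reaches from about 0.35 to 0.85 m from the base axis. Payload 8.1 kg.
Tool frame: the origin (TCP) lies on the centre line of the jaws, within the pads' length; the fingertips stand robot.tips_ahead ahead of it and the grasp point (between the pads) lies 8 mm behind it (robot.tips_ahead is the distance from the TCP to the fingertips, in m); z points along the fingers, y is the direction in which the jaws open and shut (so a half turn about z gives the same grasp; the last joint's range is limited). The gripper opens to 93 mm and grips with 3 to 60 N. Pads are 15 mm wide; open, the fingers measure 128 mm over their backs; the gripper's body (75 mm by 188 mm) begins 65 mm behind the grasp point.
Start: joints at [-1.335, 0.13, 1.488, -0, 1.523, -0.085], TCP at [0.189, -0.569, 0.209] pointing down, gripper open.
Joint ranges: [-2.96, 2.96], [-0.89, 2.26], [0.02, 2.5], [-1.34, 4.48], [0, 2.73], [-2.66, 2.66]. Speed limits (rad/s): [2.39, 2.39, 2.79, 3.14, 3.14, 3.14].

## Interface

Orientations are given as a rotation vector (axis times angle).
In Python, from plant import monitor, eyes, job, robot gives the robot as it stands.
- The arm moves only by the tool servo_tool, never from a script. Its argument "plan" is a list that holds one entry, the list of rows, each a list of 7 numbers: the closure, from -1 (fully open) to 1 (shut), so that 0 is half open, then the shift along the world's x, y, z in mm, then the turn, a rotation vector about the world's x, y, z in rad. In form: [[[hand, dx, dy, dz, ax, ay, az], ...]]. A call has 1 to 12 rows; each row shifts and turns the commanded pose from where the row before left it; what a row does not reach is not made up. A row lasts 1/10 s, in which the tool goes at most 50 mm and 8.59 degrees, less where a joint would pass 70% of its speed; a pose out of reach is approached as far as the arm can. A call with a gripper value outside its range is refused whole. The fingers move at their own pace and stop on an object; "force" is the grip in N (left out, the last holds). Time passes only in rows, so rows that do not move let the fingers close. It gives the time, the measured TCP pose, the force and the opening at its end, in the units of the state.
- monitor.read_state(): the state, without advancing time (a new reading comes with each control period).
- eyes.read_camera(name): name is "scene" or "top" or "wrist"; returns the picture (400x640x3 uint8, red, green, blue); there is no depth.
- eyes.camera_info(name): a dict with "mtx" (3x3 intrinsics, pixels), "R" (3x3) and "t" (3): a world point X has camera coordinates R X + t. Camera axes: x right, y down, z forward; pixel columns grow to the right and rows downward; lengths in m; the calibration is good to about 2 mm. A picture is of the moment at which its call begins: read the wrist's pose just before it. camera_info takes no time and is no camera call; for the wrist camera it gives the pose at the moment of the call.
- job.close_job(): hands the job in, once; it reports no verdict.
The state is a dict: "t": time; "q": joint angles; "dq": joint speeds; "joint_torque": joint torques, N m; "tool_pos": TCP position; "orientation": TCP orientation; "force": force on the tool from outside, world axes, zero at the start; "wrist_torque": the same for the moment, N m; "opening": finger opening in m.
Only numpy, scipy, OpenCV 4.12 (cv2) and the standard library are available. Lean on these libraries where they do the work, as an engineer would, in place of code of your own. Each camera call takes 0.05 s, during which the arm holds its last target. There are 200 camera calls.

## Task

Set out the four screw-cap vials for the run, working from the cleanest to the dirtiest so that nothing is carried over: first the clear vial with the white cap into the white spill dish, then the clear one with the green cap into the green dish, then the brown one with the white cap into the orange dish, last the brown one with the black cap into the blue dish. Set each one down gently, standing upright on the floor of its dish, and let go before you take the next. Leave the red-capped bottle and the dropper bottle where they stand, and do not tip or drop anything.

Things in the scene. Friction and masses are not known exactly. Their poses are not given: they have to be found in the camera images.
- vial_clear_white: sample vial, clear glass with a white screw cap; a round upright cylinder 27 mm in diameter and 98 mm tall (graspable anywhere round it between 20 and 88 mm above its foot), 40 to 85 g; loose, stands on the worktop. Origin: centre of its underside, z up
- vial_clear_green: sample vial, clear glass with a green screw cap; a round upright cylinder 27 mm in diameter and 98 mm tall (graspable anywhere round it between 20 and 88 mm above its foot), 40 to 85 g; loose, stands on the worktop. Origin: centre of its underside, z up
- vial_amber_white: sample vial, dark brown glass with a white screw cap; a round upright cylinder 27 mm in diameter and 98 mm tall (graspable anywhere round it between 20 and 88 mm above its foot), 40 to 85 g; loose, stands on the worktop. Origin: centre of its underside, z up
- vial_amber_black: sample vial, dark brown glass with a black screw cap; a round upright cylinder 27 mm in diameter and 98 mm tall (graspable anywhere round it between 20 and 88 mm above its foot), 40 to 85 g; loose, stands on the worktop. Origin: centre of its underside, z up
- dish_white: round spill dish with a white raised rim and a dark grey floor, fixed to the worktop (on a thin pale mat); 76 mm outer diameter, rim top 15 mm above the worktop, recess 60 mm in diameter with its flat floor 6 mm above the worktop. Origin: centre of its underside on the worktop, z up
- dish_green: round spill dish with a green raised rim and a dark grey floor, fixed to the worktop (on a thin pale mat); 76 mm outer diameter, rim top 15 mm above the worktop, recess 60 mm in diameter with its flat floor 6 mm above the worktop. Origin: centre of its underside on the worktop, z up
- dish_orange: round spill dish with an orange raised rim and a dark grey floor, fixed to the worktop (on a thin pale mat); 76 mm outer diameter, rim top 15 mm above the worktop, recess 60 mm in diameter with its flat floor 6 mm above the worktop. Origin: centre of its underside on the worktop, z up
- dish_blue: round spill dish with a blue raised rim and a dark grey floor, fixed to the worktop (on a thin pale mat); 76 mm outer diameter, rim top 15 mm above the worktop, recess 60 mm in diameter with its flat floor 6 mm above the worktop. Origin: centre of its underside on the worktop, z up
- red_cap_bottle: wider reagent bottle with a red cap, 49 mm in diameter, 90 mm tall, not a vial; loose, to be left alone. Origin: centre of its underside
- dropper: small brown bottle with a black rubber dropper bulb and narrow tip, 34 mm in diameter, 114 mm tall, not a vial; loose, to be left alone. Origin: centre of its underside
Mind the look-alikes: they are no part of the job. Leave any turquoise look-alike of the vial_amber_white alone.

How it is judged:
On the way, in this order (a step that is already met when the one before it is completed fails the run):
1. The clear vial with the white cap stands in the white dish, let go (horizontal distance between vial_clear_white and dish_white below 0.018 m and z of vial_clear_white in the frame of dish_white between 0.002 and 0.01 m and angle between vial_clear_white's own z axis and vertical below 0.1 rad and contact force between the fingers and vial_clear_white below 0.1 N), for 0.2 s.
2. The clear vial with the green cap stands in the green dish, let go (horizontal distance between vial_clear_green and dish_green below 0.018 m and z of vial_clear_green in the frame of dish_green between 0.002 and 0.01 m and angle between vial_clear_green's own z axis and vertical below 0.1 rad and contact force between the fingers and vial_clear_green below 0.1 N), for 0.2 s.
3. The brown vial with the white cap stands in the orange dish, let go (horizontal distance between vial_amber_white and dish_orange below 0.018 m and z of vial_amber_white in the frame of dish_orange between 0.002 and 0.01 m and angle between vial_amber_white's own z axis and vertical below 0.1 rad and contact force between the fingers and vial_amber_white below 0.1 N), for 0.2 s.
4. The brown vial with the black cap stands in the blue dish, let go (horizontal distance between vial_amber_black and dish_blue below 0.018 m and z of vial_amber_black in the frame of dish_blue between 0.002 and 0.01 m and angle between vial_amber_black's own z axis and vertical below 0.1 rad and contact force between the fingers and vial_amber_black below 0.1 N), for 0.2 s.
At the end, for the whole second after the job is handed in: Each vial stands released, at rest and upright (0.1 rad) on the floor of its own dish (foot 2 to 10 mm above the worktop, within 18 mm of the dish centre): clear/white cap in white, clear/green in green, brown/white in orange, brown/black in blue. Both bottles upright, moved under 25 mm (all of step 1 and all of step 2 and all of step 3 and all of step 4 and linear speed of each of vial_clear_white, vial_clear_green, vial_amber_white, vial_amber_black below 0.02 m/s and distance of each of red_cap_bottle, dropper from where it was at the start of the episode below 0.025 m and angle between each of red_cap_bottle, dropper's own z axis and vertical below 0.15 rad); the robot touches nothing.
It fails at once if a vial is tipped over (angle between any of vial_clear_white, vial_clear_green, vial_amber_white, vial_amber_black's own z axis and vertical above 0.6 rad).
It fails at once if a vial is dropped (falls freely from more than about 18 mm) ((linear speed of vial_clear_white above 0.6 m/s and contact force between the fingers and vial_clear_white below 0.05 N) or (linear speed of vial_clear_green above 0.6 m/s and contact force between the fingers and vial_clear_green below 0.05 N) or (linear speed of vial_amber_white above 0.6 m/s and contact force between the fingers and vial_amber_white below 0.05 N) or (linear speed of vial_amber_black above 0.6 m/s and contact force between the fingers and vial_amber_black below 0.05 N)).
It fails at once if the red-capped bottle or the dropper bottle is moved 25 mm or more, or tipped (distance of any of red_cap_bottle, dropper from where it was at the start of the episode above 0.025 m or angle between any of red_cap_bottle, dropper's own z axis and vertical above 0.5 rad).
It also fails if it takes over 125 s, if anything falls off the work surface, if the arm or the gripper's body presses on something with over 40 N, if the wrist force passes 120 N, or if a joint passes its speed limit or range.

## Working session

There is one attempt and no reset: what is moved stays moved. The work goes in short steps, Python scripts to look and compute and a tool call to move; the robot and the scene stay as the last step left them, time stands still between calls to the robot, and variables do not carry over. Pictures are saved under pics/ and viewed, about 12 in all and at most 16, crops included, and the job is handed in when it is done.

Besides the shell and the picture viewer there is one more tool, called as name([rows], argument=value, ...), one row to a line, values as JSON. servo_tool: Moves the arm, as the interface text tells. Its arguments: {"type":"object","properties":{"plan":{"type":"array"},"force":{"type":"number"}},"required":["plan"]}

```bash
mkdir -p pics; ls; python3 - <<'E'
from plant import monitor, eyes, job, robot
import cv2
for n in ("scene","top"):
    im=eyes.read_camera(n); cv2.imwrite(f"pics/{n}0.png",im[:,:,::-1])
    i=eyes.camera_info(n); print(n,i["mtx"].round(1).tolist(),i["R"].round(3).tolist(),i["t"].round(3).tolist())
print(robot.tips_ahead); print(monitor.read_state())
E
```

```text
pics
scene [[376.7, 0.0, 322.3], [0.0, 376.7, 207.0], [0.0, 0.0, 1.0]] [[-0.65, -0.76, 0.014], [-0.429, 0.351, -0.832], [0.628, -0.547, -0.554]] [0.307, 0.239, 0.85]
top [[387.1, 0.0, 319.5], [0.0, 387.1, 195.6], [0.0, 0.0, 1.0]] [[-0.0, -1.0, -0.02], [-0.997, 0.002, -0.071], [0.071, 0.02, -0.997]] [-0.002, 0.475, 1.049]
0.011
{'t': 0.1, 'q': array([-1.33540703e+00,  1.31058323e-01,  1.48915395e+00, -2.62005729e-06,
        1.52301534e+00, -8.54047265e-02]), 'dq': array([-0.00087876, -0.00055871, -0.00293677,  0.00021184,  0.0003005 ,
       -0.00023326]), 'joint_torque': array([ 1.54609421e-03, -5.61340213e+01, -4.93096447e+01,  7.70279369e-02,
        2.91457580e-02, -4.26152621e-05]), 'tool_pos': array([ 0.18908679, -0.56887311,  0.20851771]), 'orientation': array([-3.09965774e+00, -5.01484030e-01,  1.96411738e-04]), 'force': array([-0.02530285,  0.37599659,  0.15699557]), 'wrist_torque': array([ 0.01121889,  0.02629844, -0.05099713]), 'opening': 0.09293809276680098}
```

View pics/top0.png

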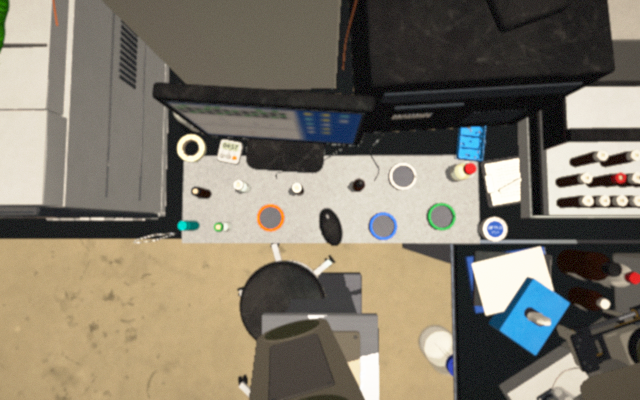

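View pics/scene0.png

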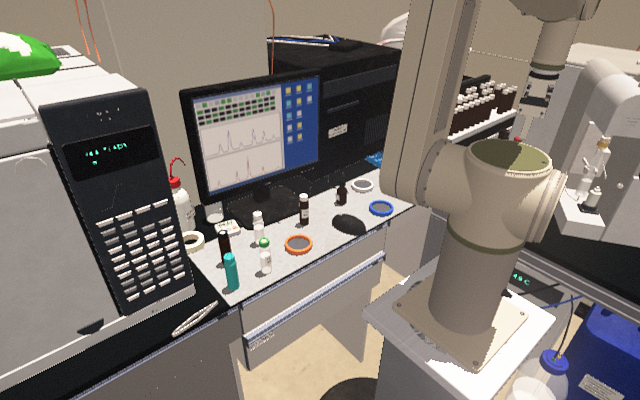

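The top view shows the dishes at white (403,176), orange (270,217), blue (382,226) and green (441,216). The vial tops are at brown/black (201,191), clear/white (240,186), brown/white (296,188) and clear/green (220,227). The turquoise look-alike is at (187,225), the dropper at (358,185) and the red-capped bottle at (464,172). I'll measure these.

```bash
cat > h.py <<'E'
import numpy as np, cv2
from plant import monitor, eyes, job, robot
def ray(info,u,v,z):
    R,t=np.array(info["R"]),np.array(info["t"]); c=-R.T@t
    d=R.T@np.linalg.inv(info["mtx"])@np.array([u,v,1.]); return c+d*(z-c[2])/d[2]
def proj(info,X):
    p=np.array(info["mtx"])@(np.array(info["R"])@np.array(X)+np.array(info["t"])); return p[:2]/p[2]
E
python3 - <<'E'
from h import *
im=cv2.imread("pics/top0.png"); I=eyes.camera_info("top"); hsv=cv2.cvtColor(im,cv2.COLOR_BGR2HSV)
C=dict(orange=((270,217),(3,18)),blue=((382,226),(100,130)),green=((441,216),(50,90)))
for k,((u,v),(a,b)) in C.items():
    m=cv2.inRange(hsv,(a,100,60),(b,255,255)); y,x=np.nonzero(m[v-22:v+22,u-22:u+22]); 
    (cx,cy),r=cv2.minEnclosingCircle(np.stack([x,y],1).astype(np.float32)); print(k,cx+u-22,cy+v-22,r,ray(I,cx+u-22,cy+v-22,.015).round(3))
# dark floors
g=hsv[:,:,2]
for k,(u,v) in dict(white=(403,176),orange=(270,217),blue=(382,226),green=(441,216)).items():
    w=im[v-16:v+17,u-16:u+17].astype(int); c=w[16,16]; m=(abs(w-c).max(2)<25).astype(np.uint8)
    n,l,s,ce=cv2.connectedComponentsWithStats(m); j=l[16,16]; q=ce[j]+[u-16,v-16]; print("floor",k,c,s[j],q.round(1),ray(I,*q,.006).round(3))
for k,(u,v) in dict(cw=(238,185),aw=(296,189),cg=(218,227),ab=(197,190),turq=(183,225),drop=(358,185),red=(470,168)).items(): print(k,ray(I,u,v,.098).round(3))
for p in [(183,155),(480,155),(480,243),(183,243)]: print(ray(I,*p,0).round(3))
cv2.imwrite("pics/topc.png",cv2.resize(im[140:250,170:490],None,fx=2.5,fy=2.5,interpolation=cv2.INTER_CUBIC))
E
```

```text
orange 270.09514236450195 217.39068794250488 13.97433090209961 [0.415 0.134 0.015]
blue 382.5 225.625 13.707420349121094 [ 0.392 -0.174  0.015]
green 441.13114738464355 216.0655746459961 13.746223449707031 [ 0.418 -0.334  0.015]
floor white [137 140 146] [  6   6  21  20 329] [402.8 175.8] [ 0.53  -0.233  0.006]
floor orange [127 127 134] [  7   7  20  20 313] [270.1 217.4] [0.415 0.135 0.006]
floor blue [138 139 144] [  7   6  21  20 336] [383.  225.6] [ 0.392 -0.177  0.006]
floor green [138 139 145] [  6   6  21  21 340] [440.9 216.2] [ 0.418 -0.336  0.006]
cw [0.497 0.205 0.098]
aw [0.486 0.056 0.098]
cg [0.389 0.254 0.098]
ab [0.484 0.31  0.098]
turq [0.395 0.344 0.098]
drop [ 0.496 -0.102  0.098]
red [ 0.538 -0.385  0.098]
[0.592 0.386 0.   ]
[ 0.589 -0.45   0.   ]
[ 0.344 -0.443  0.   ]
[0.344 0.379 0.   ]
```

View pics/topc.png

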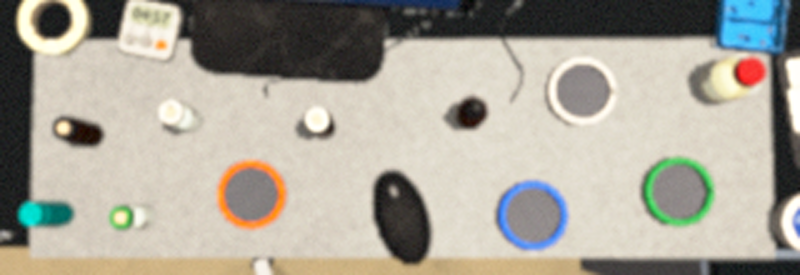

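The top crop shows a pale top at left of the far-left brown item (crop (65,128)), so cap colours are unclear. I'll zoom into the scene view.

```bash
python3 - <<'E'
import cv2
im=cv2.imread("pics/scene0.png")
cv2.imwrite("pics/scenec.png",cv2.resize(im[165:305,200:400],None,fx=4,fy=4,interpolation=cv2.INTER_CUBIC))
E
```

```text
(no output)
```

View pics/scenec.png

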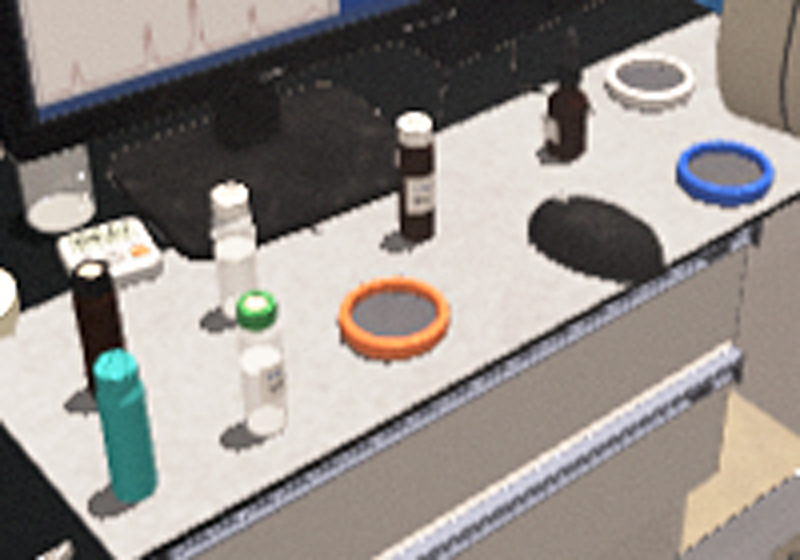

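The scene crop shows the caps have pale septum centres. The far-left brown vial has the black cap (crop (93,270)), and the brown one at (415,125) has the white cap. The dropper is at (568,115). Next I move towards the vials and look from closer.

servo_tool([
  [[-0.2, 20, 44, 3, 0, 0, -0.0267], [-0.2, 20, 44, 3, 0, 0, -0.0267], [-0.2, 20, 44, 3, 0, 0, -0.0267], [-0.2, 20, 44, 3, 0, 0, -0.0267], [-0.2, 20, 44, 3, 0, 0, -0.0267], [-0.2, 20, 44, 3, 0, 0, -0.0267], [-0.2, 20, 44, 3, 0, 0, -0.0267], [-0.2, 20, 44, 3, 0, 0, -0.0267], [-0.2, 20, 44, 3, 0, 0, -0.0267], [-0.2, 20, 44, 3, 0, 0, -0.0267], [-0.2, 20, 44, 3, 0, 0, -0.0267], [-0.2, 20, 44, 3, 0, 0, -0.0267]],
], force=15)

```text
t: 1.3
tool_pos: [0.4295, -0.0394, 0.2454]
orientation: [3.141, -0.001, 0.0]
force: [0.4, 0.3, 0.2]
opening: 0.0557
```

servo_tool([
  [[-0.2, 5, 40, 0, 0, 0, 0], [-0.2, 5, 40, 0, 0, 0, 0], [-0.2, 5, 40, 0, 0, 0, 0], [-0.2, 5, 40, 0, 0, 0, 0], [-0.2, 5, 40, 0, 0, 0, 0], [-0.2, 0, 0, 0, 0, 0, 0], [-0.2, 0, 0, 0, 0, 0, 0]],
])

```text
t: 2.0
tool_pos: [0.4537, 0.1592, 0.2448]
orientation: [3.141, 0.004, -0.002]
force: [-0.2, 0.5, -0.3]
opening: 0.0559
```

```bash
python3 - <<'E'
from h import *
s=monitor.read_state(); print(s["tool_pos"],s["orientation"],s["q"].round(2),s["t"])
I=eyes.camera_info("wrist"); im=eyes.read_camera("wrist"); cv2.imwrite("pics/w1.png",im[:,:,::-1])
I2={k:np.array(v).tolist() for k,v in I.items() if k in("mtx","R","t")}
import json; json.dump(I2,open("w1.json","w"))
R,t=np.array(I["R"]),np.array(I["t"]); print(-R.T@t, R)
for k,p in dict(cw=(.497,.205),aw=(.486,.056),cg=(.389,.254),ab=(.481,.313)).items(): print(k,proj(I,(*p,.098)))
E
```

```text
[0.45371874 0.15917909 0.24482457] [ 3.14092675e+00  4.40807972e-03 -2.00209804e-03] [ 0.23 -0.21  1.75 -0.    1.6   1.8 ] 2.0
[0.52360359 0.15932459 0.41987352] [[ 3.09161167e-03 -9.99995169e-01  3.21999163e-04]
 [-9.66404564e-01 -2.90500488e-03  2.57009301e-01]
 [-2.57007124e-01 -1.10575441e-03 -9.66408876e-01]]
cw [264.8207931  137.68535409]
aw [428.73318814 150.41374186]
cg [218.63639492 248.9378109 ]
ab [147.27254213 155.03941691]
```

View pics/w1.png

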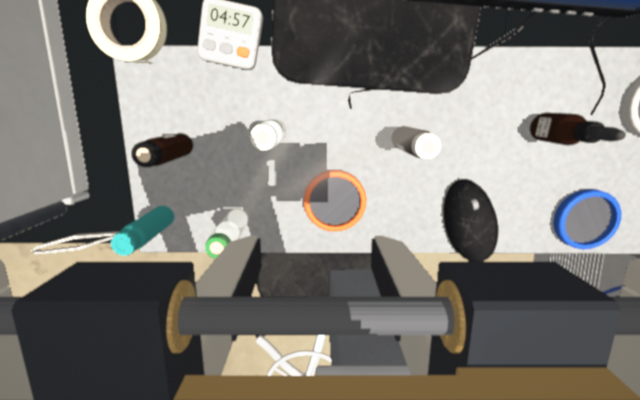

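The wrist view agrees with the ray predictions: clear/white (266,135), brown/white (427,145), clear/green (217,245), brown/black (145,154). The camera sticks out about 70 mm towards the monitor side. I'll give the tool a half turn so it stays clear, then go over the clear/white vial.

servo_tool([
  [[-0.2, 0, 2, 0, 0, 0, 0.1496], [-0.2, 0, 2, 0, 0, 0, 0.1496], [-0.2, 0, 2, 0, 0, 0, 0.1496], [-0.2, 0, 2, 0, 0, 0, 0.1496], [-0.2, 0, 2, 0, 0, 0, 0.1496], [-0.2, 0, 2, 0, 0, 0, 0.1496], [-0.2, 0, 2, 0, 0, 0, 0.1496], [-0.2, 0, 2, 0, 0, 0, 0.1496], [-0.2, 0, 2, 0, 0, 0, 0.1496], [-0.2, 0, 2, 0, 0, 0, 0.1496], [-0.2, 0, 2, 0, 0, 0, 0.1496]],
])

```text
t: 3.15
tool_pos: [0.4544, 0.1789, 0.2454]
orientation: [2.132, 2.307, -0.0]
force: [-0.3, -0.4, 0.5]
opening: 0.0559
```

servo_tool([
  [[-0.2, 4, 2, 0, 0, 0, 0.1496], [-0.2, 4, 2, 0, 0, 0, 0.1496], [-0.2, 4, 2, 0, 0, 0, 0.1496], [-0.2, 4, 2, 0, 0, 0, 0.1496], [-0.2, 4, 2, 0, 0, 0, 0.1496], [-0.2, 4, 2, 0, 0, 0, 0.1496], [-0.2, 4, 2, 0, 0, 0, 0.1496], [-0.2, 4, 2, 0, 0, 0, 0.1496], [-0.2, 4, 2, 0, 0, 0, 0.1496], [-0.2, 4, 3, 0, 0, 0, 0.1496], [-0.2, 4, 3, 0, 0, 0, 0], [-0.2, 0, 0, 0, 0, 0, 0]],
])

```text
t: 4.35
tool_pos: [0.4986, 0.2037, 0.2454]
orientation: [-0.009, -3.141, 0.0]
force: [0.2, -0.1, 0.0]
opening: 0.0556
```

```bash
python3 - <<'E'
from h import *
s=monitor.read_state(); print(s["tool_pos"],s["orientation"],s["q"].round(2),s["t"])
I=eyes.camera_info("wrist"); im=eyes.read_camera("wrist"); cv2.imwrite("pics/w2.png",im[:,:,::-1])
for k,p in dict(cw=(.498,.2045)).items(): print(k,proj(I,(*p,.098)))
E
```

```text
[0.49863915 0.20369485 0.24536382] [-8.98636847e-03 -3.14149565e+00  2.02901841e-04] [ 0.29 -0.05  1.61 -0.    1.58 -1.27] 4.35
cw [316.55444104 186.26395058]
```

View pics/w2.png

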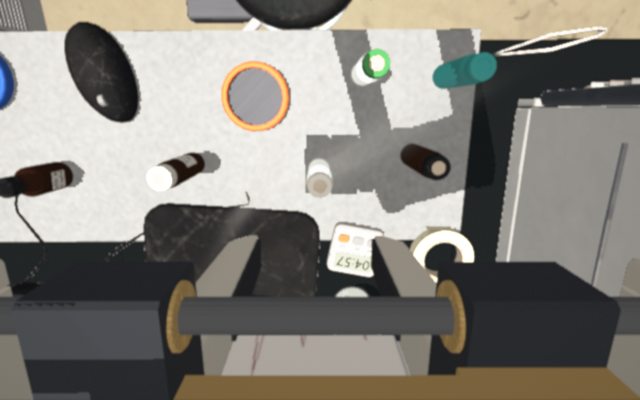

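The clear/white vial sits where predicted, cap at (319,186). Going down to grasp and lift it.

servo_tool([
  [[-0.2, 0, 1, -40, 0, 0, 0], [-0.2, 0, 1, -40, 0, 0, 0], [-0.2, 0, 0, -40, 0, 0, 0], [-0.2, 0, 0, -30, 0, 0, 0], [-0.2, 0, 0, -20, 0, 0, 0], [-0.2, 0, 0, -8, 0, 0, 0], [0.3, 0, 0, 0, 0, 0, 0], [1, 0, 0, 0, 0, 0, 0], [1, 0, 0, 0, 0, 0, 0], [1, 0, 0, 0, 0, 0, 0], [1, 0, 0, 0, 0, 0, 0], [1, 0, 0, 0, 0, 0, 0]],
], force=15)

```text
t: 5.6
tool_pos: [0.4993, 0.207, 0.0688]
orientation: [-0.001, 3.139, 0.001]
force: [-0.3, 0.9, 6.3]
opening: 0.0268
```

servo_tool([
  [[1, 0, 0, 10, 0, 0, 0], [1, 0, 0, 25, 0, 0, 0], [1, 0, 0, 35, 0, 0, 0], [1, 0, 0, 35, 0, 0, 0], [1, 0, 0, 30, 0, 0, 0], [1, 0, -10, 10, 0, 0, 0], [1, 0, -25, 5, 0, 0, 0], [1, 2, -40, 0, 0, 0, 0], [1, 4, -40, 0, 0, 0, 0], [1, 4, -40, 0, 0, 0, 0], [1, 4, -40, 0, 0, 0, 0], [1, 4, -40, 0, 0, 0, 0]],
])

```text
t: 6.8
tool_pos: [0.5152, -0.0305, 0.2162]
orientation: [0.001, -3.14, -0.0]
force: [-0.4, -0.7, -0.2]
opening: 0.0264
```

servo_tool([
  [[1, 4, -40, 0, 0, 0, 0], [1, 4, -40, 0, 0, 0, 0], [1, 4, -40, 0, 0, 0, 0], [1, 2, -40, 0, 0, 0, 0], [1, 0, -30, 0, 0, 0, 0], [1, 0, -11, 0, 0, 0, 0], [1, 0, 0, 0, 0, 0, 0], [1, 0, 0, 0, 0, 0, 0]],
])

```text
t: 7.6
tool_pos: [0.5298, -0.2286, 0.2167]
orientation: [0.0, -3.141, -0.002]
force: [-0.0, 0.6, -0.8]
opening: 0.0266
```

```bash
python3 - <<'E'
from h import *
s=monitor.read_state(); print(s["tool_pos"],s["orientation"],s["q"].round(2),s["t"],s["opening"],s["force"])
I=eyes.camera_info("wrist"); im=eyes.read_camera("wrist"); cv2.imwrite("pics/w3.png",im[:,:,::-1])
print(proj(I,(.53,-.234,.006)))
E
```

```text
[ 0.52977819 -0.22859202  0.21673275] [ 3.75318142e-04 -3.14057510e+00 -1.75464759e-03] [-0.5   0.07  1.54  0.    1.53 -2.07] 7.6 0.026622245535478803 [-0.02415538  0.57360957 -0.76400812]
[310.54006179 174.89436634]
```

View pics/w3.png

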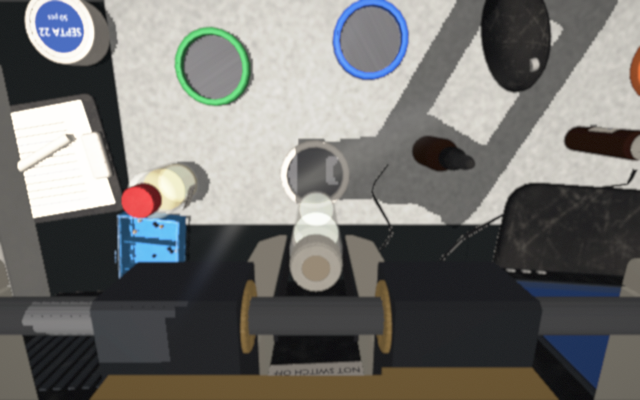

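The white dish is at (315,173), within a few mm of the prediction, and the vial hangs upright. Lowering it gently, then checking the force before release.

servo_tool([
  [[1, 0, -2, -25, 0, 0, 0], [1, 0, 0, -35, 0, 0, 0], [1, 0, 0, -35, 0, 0, 0], [1, 0, 0, -25, 0, 0, 0], [1, 0, 0, -12, 0, 0, 0], [1, 0, 0, -5, 0, 0, 0], [1, 0, 0, -3, 0, 0, 0], [1, 0, 0, -2, 0, 0, 0], [1, 0, 0, 0, 0, 0, 0], [1, 0, 0, 0, 0, 0, 0]],
])

```text
t: 8.65
tool_pos: [0.5309, -0.2318, 0.0765]
orientation: [-0.001, 3.14, -0.001]
force: [1.2, -0.6, -1.7]
opening: 0.0267
```

servo_tool([
  [[1, 0, 0, -1, 0, 0, 0], [1, 0, 0, -1, 0, 0, 0], [1, 0, 0, 0, 0, 0, 0], [0.35, 0, 0, 0, 0, 0, 0], [0.2, 0, 0, 0, 0, 0, 0], [0, 0, 0, 0, 0, 0, 0], [-0.2, 0, 0, 0, 0, 0, 0], [-0.2, 0, 0, 10, 0, 0, 0], [-0.2, 0, 0, 30, 0, 0, 0], [-0.2, 0, 0, 40, 0, 0, 0], [-0.2, 0, 0, 40, 0, 0, 0], [-0.2, 0, 0, 50, 0, 0, 0]],
])

```text
t: 9.85
tool_pos: [0.5292, -0.2308, 0.2442]
orientation: [0.001, -3.14, -0.002]
force: [1.0, -0.1, 0.7]
opening: 0.0558
```

servo_tool([
  [[-0.2, -14, 45, 0, 0, 0, 0], [-0.2, -14, 45, 0, 0, 0, 0], [-0.2, -14, 45, 0, 0, 0, 0], [-0.2, -14, 45, 0, 0, 0, 0], [-0.2, -14, 45, 0, 0, 0, 0], [-0.2, -14, 45, 0, 0, 0, 0], [-0.2, -14, 45, 0, 0, 0, 0], [-0.2, -14, 45, 0, 0, 0, 0], [-0.2, -14, 45, 0, 0, 0, 0], [-0.2, -14, 45, 0, 0, 0, 0], [-0.2, 0, 30, 0, 0, 0, 0], [-0.2, 0, 0, 0, 0, 0, 0]],
])

```text
t: 11.05
tool_pos: [0.3893, 0.2518, 0.2442]
orientation: [-0.007, 3.141, 0.002]
force: [-0.6, -0.5, 0.1]
opening: 0.0555
```

```bash
python3 - <<'E'
from h import *
s=monitor.read_state(); print(s["tool_pos"],s["orientation"],s["q"].round(2),s["t"])
I=eyes.camera_info("wrist"); w=eyes.read_camera("wrist")[:,:,::-1]; print("cg",proj(I,(.3905,.2545,.098)))
J=eyes.camera_info("top"); im=eyes.read_camera("top")[:,:,::-1]
print("cw cap in top, expected",proj(J,(.53,-.232,.104)))
c=cv2.resize(im[140:250,330:490],None,fx=4,fy=4,interpolation=cv2.INTER_CUBIC)
cv2.imwrite("pics/m1.png",np.vstack([cv2.resize(w[:260],None,fx=1,fy=1),cv2.resize(c,(640,330))[:330]]))
E
```

```text
[0.38929406 0.25183031 0.24423461] [-7.33244216e-03  3.14097700e+00  2.29236894e-03] [ 0.46 -0.26  1.8   0.    1.6  -1.11] 11.05
cg [318.28049149 188.40645699]
cw cap in top, expected [409.80664561 171.18400898]
```

View pics/m1.png

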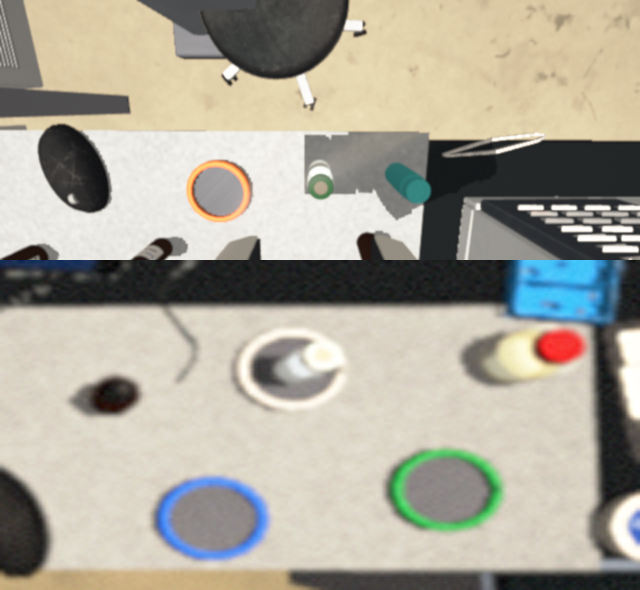

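The clear/white vial stands upright in the white dish: its cap is at (410,172) in the top view, expected (409.8,171.2). The green cap is at (320,187), as predicted. Grasping it.

servo_tool([
  [[-0.2, 1, 2, -40, 0, 0, 0], [-0.2, 0, 1, -40, 0, 0, 0], [-0.2, 0, 0, -40, 0, 0, 0], [-0.2, 0, 0, -30, 0, 0, 0], [-0.2, 0, 0, -18, 0, 0, 0], [-0.2, 0, 0, -8, 0, 0, 0], [0.3, 0, 0, 0, 0, 0, 0], [1, 0, 0, 0, 0, 0, 0], [1, 0, 0, 0, 0, 0, 0], [1, 0, 0, 0, 0, 0, 0], [1, 0, 0, 0, 0, 0, 0], [1, 0, 0, 0, 0, 0, 0]],
], force=15)

```text
t: 12.35
tool_pos: [0.3921, 0.2522, 0.0685]
orientation: [-0.001, 3.14, 0.002]
force: [0.6, 0.2, 5.4]
opening: 0.0266
```

servo_tool([
  [[1, 0, 0, 10, 0, 0, 0], [1, 0, 0, 25, 0, 0, 0], [1, 0, 0, 35, 0, 0, 0], [1, 0, 0, 35, 0, 0, 0], [1, 0, 0, 30, 0, 0, 0], [1, 0, -10, 10, 0, 0, 0], [1, 2, -25, 5, 0, 0, 0], [1, 2, -40, 0, 0, 0, 0], [1, 2, -40, 0, 0, 0, 0], [1, 2, -40, 0, 0, 0, 0], [1, 2, -40, 0, 0, 0, 0], [1, 2, -40, 0, 0, 0, 0]],
])

```text
t: 13.55
tool_pos: [0.402, 0.0147, 0.2162]
orientation: [0.001, -3.14, 0.0]
force: [0.9, -0.0, -0.4]
opening: 0.0267
```

servo_tool([
  [[1, 2, -40, 0, 0, 0, 0], [1, 2, -40, 0, 0, 0, 0], [1, 2, -40, 0, 0, 0, 0], [1, 2, -40, 0, 0, 0, 0], [1, 2, -40, 0, 0, 0, 0], [1, 2, -40, 0, 0, 0, 0], [1, 2, -40, 0, 0, 0, 0], [1, 0, -40, 0, 0, 0, 0], [1, 0, -25, 0, 0, 0, 0], [1, 0, -8, 0, 0, 0, 0], [1, 0, 0, 0, 0, 0, 0], [1, 0, 0, 0, 0, 0, 0]],
])

```text
t: 14.75
tool_pos: [0.4168, -0.3354, 0.2168]
orientation: [0.001, -3.141, -0.002]
force: [0.1, 0.4, -0.6]
opening: 0.0269
```

```bash
python3 - <<'E'
from h import *
s=monitor.read_state(); print(s["tool_pos"],s["orientation"],s["q"].round(2),s["t"],s["opening"],s["force"])
I=eyes.camera_info("wrist"); im=eyes.read_camera("wrist")[:,:,::-1]
cv2.imwrite("pics/w4.png",im); print("pred",proj(I,(.418,-.335,.015)))
m=cv2.inRange(cv2.cvtColor(im,cv2.COLOR_BGR2HSV),(50,100,50),(90,255,255)); m[240:]=0
for c in cv2.findContours(m,cv2.RETR_EXTERNAL,cv2.CHAIN_APPROX_NONE)[0]:
    if len(c)>40: (u,v),r=cv2.minEnclosingCircle(c); print(u,v,r,ray(I,u,v,.015))
E
```

```text
[ 0.41681562 -0.33537128  0.21679952] [ 8.50817516e-04 -3.14074346e+00 -2.01241107e-03] [-0.77 -0.05  1.66  0.    1.53 -2.34] 14.75 0.0269195345129794 [ 0.05709824  0.36469949 -0.60050955]
pred [315.7010632  177.25713366]
315.0 239.0 14.000100135803223 [ 0.48956382 -0.33573449  0.015     ]
344.0 186.5 13.463011741638184 [ 0.42827973 -0.30397436  0.015     ]
314.5 174.5 32.96220016479492 [ 0.41495705 -0.33630732  0.015     ]
```

The measured green dish centre matches to within 3 mm, so I lower the vial.

servo_tool([
  [[1, 0, 0, -25, 0, 0, 0], [1, 0, 0, -35, 0, 0, 0], [1, 0, 0, -35, 0, 0, 0], [1, 0, 0, -25, 0, 0, 0], [1, 0, 0, -12, 0, 0, 0], [1, 0, 0, -5, 0, 0, 0], [1, 0, 0, -3, 0, 0, 0], [1, 0, 0, -2, 0, 0, 0], [1, 0, 0, -1, 0, 0, 0], [1, 0, 0, 0, 0, 0, 0], [1, 0, 0, 0, 0, 0, 0]],
])

```text
t: 15.9
tool_pos: [0.4175, -0.3367, 0.075]
orientation: [-0.0, 3.141, -0.001]
force: [0.6, 0.1, -1.3]
opening: 0.027
```

servo_tool([
  [[1, 0, 0, -1, 0, 0, 0], [1, 0, 0, 0, 0, 0, 0], [0.35, 0, 0, 0, 0, 0, 0], [0.2, 0, 0, 0, 0, 0, 0], [0, 0, 0, 0, 0, 0, 0], [-0.2, 0, 0, 0, 0, 0, 0], [-0.2, 0, 0, 10, 0, 0, 0], [-0.2, 0, 0, 30, 0, 0, 0], [-0.2, 0, 0, 40, 0, 0, 0], [-0.2, 0, 0, 40, 0, 0, 0], [-0.2, 0, 0, 50, 0, 0, 0], [-0.2, 0, 20, 0, 0, 0, 0]],
])

```text
t: 17.1
tool_pos: [0.4197, -0.3201, 0.2529]
orientation: [0.002, 3.132, -0.015]
force: [0.5, -0.4, -0.5]
opening: 0.0558
```

servo_tool([
  [[-0.2, 8, 45, 0, 0, 0, 0], [-0.2, 8, 45, 0, 0, 0, 0], [-0.2, 8, 45, 0, 0, 0, 0], [-0.2, 8, 45, 0, 0, 0, 0], [-0.2, 8, 45, 0, 0, 0, 0], [-0.2, 8, 45, 0, 0, 0, 0], [-0.2, 8, 45, 0, 0, 0, 0], [-0.2, 8, 40, 0, 0, 0, 0], [-0.2, 7, 17, 0, 0, 0, 0], [-0.2, 0, 0, 0, 0, 0, 0], [-0.2, 0, 0, 0, 0, 0, 0]],
])

```text
t: 18.2
tool_pos: [0.4881, 0.0555, 0.2439]
orientation: [-0.002, 3.141, -0.001]
force: [-0.7, -0.3, -0.0]
opening: 0.0556
```

```bash
python3 - <<'E'
from h import *
s=monitor.read_state(); print(s["tool_pos"],s["orientation"],s["q"].round(2),s["t"])
I=eyes.camera_info("wrist"); w=eyes.read_camera("wrist")[:,:,::-1]; print("aw",proj(I,(.488,.0565,.098)))
J=eyes.camera_info("top"); im=eyes.read_camera("top")[:,:,::-1]
print("cg cap in top, expected",proj(J,(.417,-.335,.104)))
c=cv2.resize(im[140:250,330:490],(640,330),interpolation=cv2.INTER_CUBIC)
cv2.imwrite("pics/m2.png",np.vstack([w[:260],c]))
E
```

```text
[0.48811807 0.05550473 0.24386008] [-2.47736244e-03  3.14146426e+00 -7.98818109e-04] [ 0.01 -0.18  1.73 -0.    1.59 -1.56] 18.2
aw [316.7692899 187.1658126]
cg cap in top, expected [451.9382281  215.92860689]
```

View pics/m2.png

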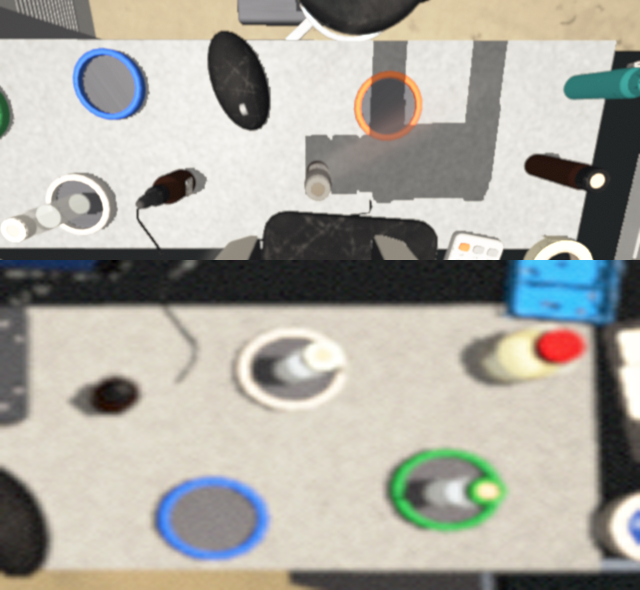

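The green-capped vial stands in the green dish, cap at (451.5,217) where expected. The brown/white vial (cap at wrist (318,187)) is under the tool. Grasping it.

servo_tool([
  [[-0.2, 0, 1, -40, 0, 0, 0], [-0.2, 0, 0, -40, 0, 0, 0], [-0.2, 0, 0, -40, 0, 0, 0], [-0.2, 0, 0, -30, 0, 0, 0], [-0.2, 0, 0, -18, 0, 0, 0], [-0.2, 0, 0, -8, 0, 0, 0], [0.3, 0, 0, 0, 0, 0, 0], [1, 0, 0, 0, 0, 0, 0], [1, 0, 0, 0, 0, 0, 0], [1, 0, 0, 0, 0, 0, 0], [1, 0, 0, 0, 0, 0, 0], [1, 0, 0, 0, 0, 0, 0]],
], force=15)

```text
t: 19.5
tool_pos: [0.4892, 0.0567, 0.0686]
orientation: [-0.001, 3.139, 0.0]
force: [0.3, -0.3, 5.6]
opening: 0.0265
```

servo_tool([
  [[1, 0, 0, 10, 0, 0, 0], [1, 0, 0, 25, 0, 0, 0], [1, 0, 0, 35, 0, 0, 0], [1, 0, 0, 35, 0, 0, 0], [1, 0, 0, 30, 0, 0, 0], [1, -15, 15, 13, 0, 0, 0], [1, -30, 30, 0, 0, 0, 0], [1, -20, 24, 0, 0, 0, 0], [1, -7, 9, 0, 0, 0, 0], [1, 0, 0, 0, 0, 0, 0], [1, 0, 0, 0, 0, 0, 0]],
])

```text
t: 20.6
tool_pos: [0.4167, 0.1342, 0.2156]
orientation: [-0.002, 3.141, -0.001]
force: [-0.2, 0.8, 0.3]
opening: 0.0267
```

```bash
python3 - <<'E'
from h import *
s=monitor.read_state(); print(s["tool_pos"],s["orientation"],s["q"].round(2),s["t"],s["opening"],s["force"])
I=eyes.camera_info("wrist"); im=eyes.read_camera("wrist")[:,:,::-1]
cv2.imwrite("pics/w5.png",im); print("pred",proj(I,(.415,.1345,.015)))
m=cv2.inRange(cv2.cvtColor(im,cv2.COLOR_BGR2HSV),(3,120,60),(18,255,255)); m[250:]=0; m[:110]=0; m[:,:240]=0; m[:,400:]=0
for c in cv2.findContours(m,cv2.RETR_EXTERNAL,cv2.CHAIN_APPROX_NONE)[0]:
    if len(c)>40: (u,v),r=cv2.minEnclosingCircle(c); print(u,v,r,ray(I,u,v,.015))
E
```

```text
[0.41666035 0.13419246 0.21558983] [-1.58598164e-03  3.14113841e+00 -8.01722861e-04] [ 0.19 -0.33  1.9  -0.    1.56 -1.38] 20.6 0.02666767427491911 [-0.23455682  0.80244303  0.25669187]
pred [316.00582184 174.62242093]
318.0058898925781 172.71176147460938 34.27529525756836 [0.41290093 0.13665937 0.015     ]
```

View pics/w5.png

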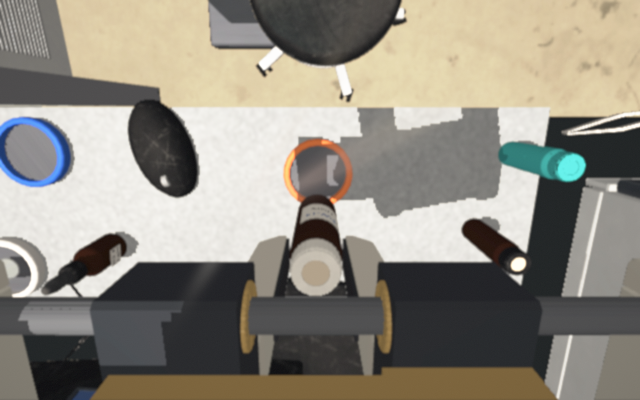

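The brown/white vial is held upright, with the orange dish at (318,172), so the target is confirmed within 3 mm. Lowering.

servo_tool([
  [[1, -1, 1, -25, 0, 0, 0], [1, 0, 0, -35, 0, 0, 0], [1, 0, 0, -35, 0, 0, 0], [1, 0, 0, -25, 0, 0, 0], [1, 0, 0, -12, 0, 0, 0], [1, 0, 0, -5, 0, 0, 0], [1, 0, 0, -3, 0, 0, 0], [1, 0, 0, -1, 0, 0, 0], [1, 0, 0, 0, 0, 0, 0], [1, 0, 0, 0, 0, 0, 0]],
])

```text
t: 21.65
tool_pos: [0.416, 0.1358, 0.0754]
orientation: [-0.001, 3.14, 0.001]
force: [0.1, 0.1, -0.1]
opening: 0.0268
```

servo_tool([
  [[1, 0, 0, -1, 0, 0, 0], [1, 0, 0, 0, 0, 0, 0], [0.35, 0, 0, 0, 0, 0, 0], [0.2, 0, 0, 0, 0, 0, 0], [0, 0, 0, 0, 0, 0, 0], [-0.2, 0, 0, 0, 0, 0, 0], [-0.2, 0, 0, 10, 0, 0, 0], [-0.2, 0, 0, 30, 0, 0, 0], [-0.2, 0, 0, 40, 0, 0, 0], [-0.2, 0, 0, 40, 0, 0, 0], [-0.2, 0, 0, 50, 0, 0, 0], [-0.2, 0, 0, 0, 0, 0, 0]],
])

```text
t: 22.85
tool_pos: [0.4187, 0.1363, 0.2521]
orientation: [-0.001, 3.129, 0.004]
force: [0.8, 0.6, 0.2]
opening: 0.056
```

servo_tool([
  [[-0.2, 5, 5, 0, 0, 0, 0.12], [-0.2, 5, 5, 0, 0, 0, 0.12], [-0.2, 5, 5, 0, 0, 0, 0.12], [-0.2, 5, 5, 0, 0, 0, 0.12], [-0.2, 5, 5, 0, 0, 0, 0.12], [-0.2, 8, 15, 0, 0, 0, 0.12], [-0.2, 8, 15, 0, 0, 0, 0.12], [-0.2, 8, 15, 0, 0, 0, 0.12], [-0.2, 8, 15, 0, 0, 0, 0.12], [-0.2, 8, 15, 0, 0, 0, 0.12], [-0.2, 0, 0, 0, 0, 0, 0], [-0.2, 0, 0, 0, 0, 0, 0]],
])

```text
t: 24.05
tool_pos: [0.4799, 0.2354, 0.2433]
orientation: [1.771, -2.594, 0.0]
force: [-0.8, 0.2, 0.1]
opening: 0.056
```

```bash
python3 - <<'E'
from h import *
s=monitor.read_state(); print(s["tool_pos"],s["orientation"],s["q"].round(2),s["t"])
I=eyes.camera_info("wrist"); w=eyes.read_camera("wrist")[:,:,::-1]; print("ab",proj(I,(.4815,.314,.098)), "ab foot",proj(I,(.4815,.314,0)),"aw cap",proj(I,(.415,.135,.104)))
cv2.imwrite("pics/w6.png",w)
hsv=cv2.cvtColor(w,cv2.COLOR_BGR2HSV)
E
```

```text
[0.47993098 0.23542035 0.24333342] [ 1.77058617e+00 -2.59418747e+00  1.28788422e-04] [ 0.36 -0.06  1.62 -0.    1.58 -2.41] 24.05
ab [342.10290415 259.9668539 ] ab foot [336.42202547 227.30859984] aw cap [343.16205751  50.58350268]
```

View pics/w6.png

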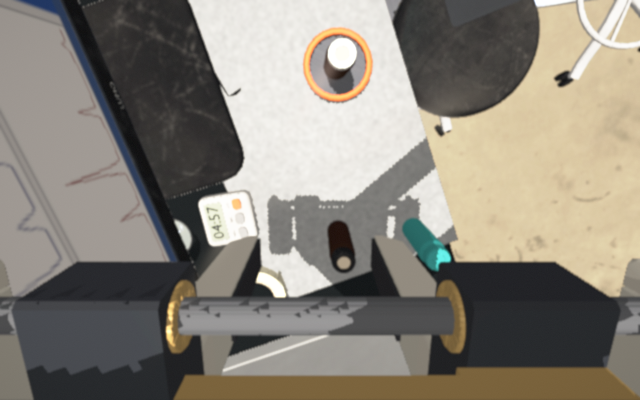

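Brown/white stands in the orange dish (cap (342,52)). The brown/black cap is at (344,262), prediction (342,260). Before going further in, I check where the monitor edge lies.

```bash
python3 - <<'E'
from h import *
W=eyes.camera_info("wrist"); T=eyes.camera_info("top")
for z in (0,.05,.1,.15,.2,.3): print(z,[ray(W,*p,z)[:2].round(3).tolist() for p in ((75,0),(130,130),(190,265))],[ray(T,*p,z)[:2].round(3).tolist() for p in ((170,125),(240,138),(300,142),(157,95))], 'GC',ray(T,165,200,z)[1].round(3),ray(W,230,368,z)[:2].round(3))
E
```

```text
0 [[0.652, -0.028], [0.664, 0.114], [0.676, 0.293]] [[0.679, 0.425], [0.64, 0.224], [0.628, 0.053], [0.767, 0.465]] GC 0.433 [0.694 0.455]
0.05 [[0.628, -0.005], [0.639, 0.12], [0.649, 0.278]] [[0.666, 0.404], [0.629, 0.212], [0.617, 0.05], [0.75, 0.443]] GC 0.412 [0.665 0.421]
0.1 [[0.604, 0.019], [0.614, 0.127], [0.623, 0.263]] [[0.653, 0.384], [0.618, 0.201], [0.607, 0.046], [0.733, 0.42]] GC 0.391 [0.637 0.387]
0.15 [[0.581, 0.043], [0.588, 0.133], [0.596, 0.249]] [[0.64, 0.363], [0.607, 0.19], [0.596, 0.043], [0.716, 0.397]] GC 0.37 [0.608 0.353]
0.2 [[0.557, 0.066], [0.563, 0.14], [0.569, 0.234]] [[0.627, 0.342], [0.596, 0.178], [0.586, 0.039], [0.698, 0.375]] GC 0.349 [0.579 0.318]
0.3 [[0.509, 0.113], [0.513, 0.153], [0.516, 0.204]] [[0.601, 0.301], [0.573, 0.155], [0.564, 0.032], [0.664, 0.33]] GC 0.307 [0.521 0.25 ]
```

The two views agree on the monitor's lower edge at x≈0.62–0.65 there, about 50 mm clear of the gripper body. Going in to grasp.

servo_tool([
  [[-0.2, 1, 30, 0, 0, 0, 0], [-0.2, 1, 35, 0, 0, 0, 0], [-0.2, 0, 14, 0, 0, 0, 0], [-0.2, 0, 0, -30, 0, 0, 0], [-0.2, 0, 0, -40, 0, 0, 0], [-0.2, 0, 0, -40, 0, 0, 0], [-0.2, 0, 0, -35, 0, 0, 0], [-0.2, 0, 0, -20, 0, 0, 0], [-0.2, 0, 0, -10, 0, 0, 0], [-0.2, 0, 0, 0, 0, 0, 0]],
])

```text
t: 25.1
tool_pos: [0.4813, 0.3135, 0.0672]
orientation: [1.771, -2.591, -0.0]
force: [0.8, 0.1, 0.2]
opening: 0.056
```

servo_tool([
  [[0.3, 0, 0, 0, 0, 0, 0], [1, 0, 0, 0, 0, 0, 0], [1, 0, 0, 0, 0, 0, 0], [1, 0, 0, 0, 0, 0, 0], [1, 0, 0, 0, 0, 0, 0], [1, 0, 0, 0, 0, 0, 0]],
], force=15)

```text
t: 25.7
tool_pos: [0.4827, 0.315, 0.0693]
orientation: [-1.774, 2.591, -0.0]
force: [-0.7, -0.1, 5.0]
opening: 0.0267
```

servo_tool([
  [[1, 0, 0, 10, 0, 0, 0], [1, 0, 0, 25, 0, 0, 0], [1, 0, 0, 35, 0, 0, 0], [1, 0, 0, 35, 0, 0, 0], [1, 0, 0, 30, 0, 0, 0], [1, 0, -10, 13, 0, 0, 0], [1, 0, -30, 0, 0, 0, 0], [1, 0, -40, 0, 0, 0, 0], [1, -5, -40, 0, 0, 0, -0.1], [1, -5, -40, 0, 0, 0, -0.1], [1, -10, -40, 0, 0, 0, -0.1], [1, -10, -40, 0, 0, 0, -0.1]],
])

```text
t: 26.9
tool_pos: [0.4508, 0.0726, 0.2153]
orientation: [1.217, -2.894, -0.0]
force: [1.3, -0.1, -0.2]
opening: 0.0267
```

servo_tool([
  [[1, -10, -40, 0, 0, 0, -0.1], [1, -10, -40, 0, 0, 0, -0.1], [1, -10, -40, 0, 0, 0, -0.1], [1, -10, -40, 0, 0, 0, -0.1], [1, -10, -40, 0, 0, 0, -0.1], [1, -10, -30, 0, 0, 0, -0.1], [1, 0, -15, 0, 0, 0, -0.1], [1, 0, -5, 0, 0, 0, -0.1], [1, 0, 0, 0, 0, 0, 0], [1, 0, 0, 0, 0, 0, 0]],
])

```text
t: 27.9
tool_pos: [0.3916, -0.1752, 0.2157]
orientation: [0.004, -3.14, -0.001]
force: [0.6, 0.5, -0.3]
opening: 0.0268
```

```bash
python3 - <<'E'
from h import *
s=monitor.read_state(); print(s["tool_pos"],s["orientation"],s["q"].round(2),s["t"],s["opening"],s["force"])
I=eyes.camera_info("wrist"); im=eyes.read_camera("wrist")[:,:,::-1]
cv2.imwrite("pics/w7.png",im); print("pred",proj(I,(.392,-.1755,.015)))
m=cv2.inRange(cv2.cvtColor(im,cv2.COLOR_BGR2HSV),(100,120,60),(130,255,255)); m[250:]=0; m[:110]=0; m[:,:240]=0; m[:,400:]=0
for c in cv2.findContours(m,cv2.RETR_EXTERNAL,cv2.CHAIN_APPROX_NONE)[0]:
    if len(c)>40: (u,v),r=cv2.minEnclosingCircle(c); print(u,v,r,ray(I,u,v,.015))
E
```

```text
[ 0.39155294 -0.17523839  0.21570481] [ 4.35750203e-03 -3.14040383e+00 -1.16466024e-03] [-0.54 -0.35  1.92  0.    1.57 -2.11] 27.9 0.02682287678499888 [ 0.56257176  0.45786761 -0.26326572]
pred [315.2492641  176.81344476]
341.0 187.5 18.33721923828125 [ 0.40379145 -0.14730379  0.015     ]
314.0 173.5 33.42538833618164 [ 0.38836066 -0.17686249  0.015     ]
```

servo_tool([
  [[1, -1, -1, -25, 0, 0, 0], [1, 0, 0, -35, 0, 0, 0], [1, 0, 0, -35, 0, 0, 0], [1, 0, 0, -25, 0, 0, 0], [1, 0, 0, -12, 0, 0, 0], [1, 0, 0, -5, 0, 0, 0], [1, 0, 0, -3, 0, 0, 0], [1, 0, 0, 0, 0, 0, 0], [1, 0, 0, 0, 0, 0, 0]],
])

```text
t: 28.85
tool_pos: [0.3921, -0.1769, 0.0777]
orientation: [-0.001, 3.14, -0.002]
force: [1.0, -0.5, -0.3]
opening: 0.0269
```

servo_tool([
  [[1, 0, 0, -1, 0, 0, 0], [1, 0, 0, -1, 0, 0, 0], [1, 0, 0, 0, 0, 0, 0], [0.35, 0, 0, 0, 0, 0, 0], [0.2, 0, 0, 0, 0, 0, 0], [0, 0, 0, 0, 0, 0, 0], [-0.2, 0, 0, 0, 0, 0, 0], [-0.2, 0, 0, 10, 0, 0, 0], [-0.2, 0, 0, 30, 0, 0, 0], [-0.2, 0, 0, 40, 0, 0, 0], [-0.2, 0, 0, 40, 0, 0, 0], [-0.2, 0, 0, 50, 0, 0, 0]],
])

```text
t: 30.05
tool_pos: [0.3903, -0.1758, 0.2455]
orientation: [0.001, -3.14, -0.002]
force: [0.2, -0.5, 0.1]
opening: 0.0556
```

servo_tool([
  [[-0.2, 0, 20, 0, 0, 0, 0], [-0.2, 0, 40, 0, 0, 0, 0], [-0.2, 0, 40, 0, 0, 0, 0], [-0.2, 0, 40, 0, 0, 0, 0], [-0.2, 0, 40, 0, 0, 0, 0], [-0.2, 0, 0, 0, 0, 0, 0], [-0.2, 0, 0, 0, 0, 0, 0]],
])

```text
t: 30.75
tool_pos: [0.3912, 0.0041, 0.2451]
orientation: [-0.005, 3.141, -0.001]
force: [0.8, -0.3, -0.5]
opening: 0.0556
```

```bash
python3 - <<'E'
from h import *
s=monitor.read_state(); print(s["tool_pos"],s["t"],s["force"])
J=eyes.camera_info("top"); im=eyes.read_camera("top")[:,:,::-1]; sc=eyes.read_camera("scene")[:,:,::-1]
for p in ((.53,-.232),(.417,-.335),(.415,.135),(.391,-.176)): print(proj(J,(*p,.104)).round(1))
a=cv2.resize(im[140:250,170:490],(800,275),interpolation=cv2.INTER_CUBIC); b=cv2.resize(sc[150:310,180:500],None,fx=2,fy=2); b=cv2.copyMakeBorder(b,0,0,0,160,cv2.BORDER_CONSTANT)
cv2.imwrite("pics/fin.png",np.vstack([a,b]))
E
```

```text
[0.39124343 0.00414504 0.24508882] 30.75 [ 0.81007024 -0.29945534 -0.50030403]
[409.8 171.2]
[451.9 215.9]
[264.5 216.9]
[388.3 226.4]
```

View pics/fin.png

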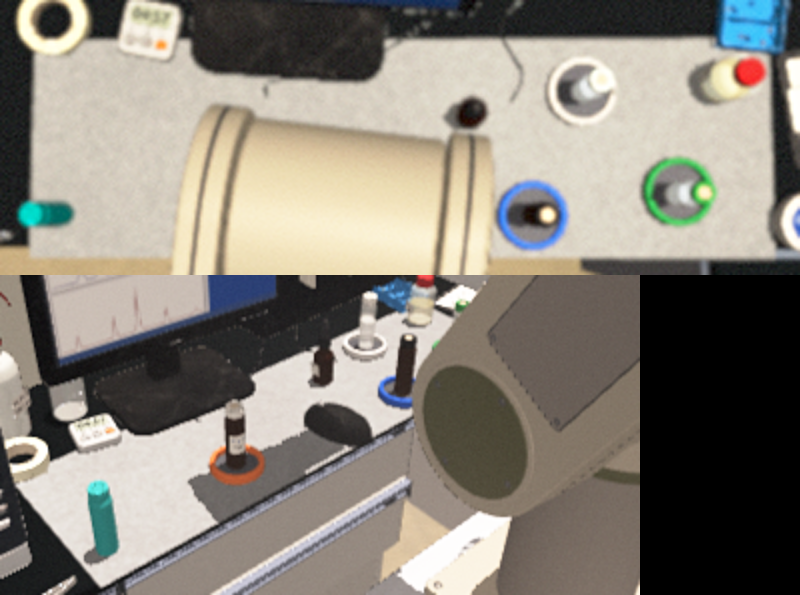

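The final picture shows all four vials upright in their own dishes. The brown/black septum is at crop (546,215), i.e. top (388.4,226), as expected. The red-capped bottle, dropper and turquoise look-alike have not moved, and the gripper is clear. Handing in.

```bash
python3 -c "
from plant import job; print(job.close_job())"
```

```text
the job is handed in; nothing more can be done
None
```

I set the four vials down in the order you gave: clear/white into the white dish, clear/green into green, brown/white into orange, brown/black into blue. I let go of each one before taking the next, and handed the job in at about 31 s; no verdict is reported.

- **Vials:** The last top and scene pictures show the vials upright in their dishes. The white, green and blue caps sit within about 1 pixel (2–3 mm) of where they should. In those last pictures the arm hid the orange dish from the top camera and part of the green dish from the scene camera. The orange one was confirmed by a wrist picture just after release and by the last scene picture.
- **Other items:** The red-capped bottle, the dropper and the turquoise look-alike look unmoved.
- **Disagreements:** Two small ones, both well inside the 18 mm limit. The wrist and top cameras differed by up to about 5 mm on the white dish position, and I split the difference. The tool force rose to about 5–6 N upward, with a 1–2 mm rise, each time the fingers closed on a vial.

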